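# Seat the scale pan on its pin, zero the scale and weigh the dosing cup

## Robot

A 7-joint arm with a two-finger parallel gripper is mounted at the origin on a cart in front of the work surface, level with it; the furniture and walls round the work are solid. World frame = base frame: x ahead of the robot, y to its left, z up, the work surface at z = 0. Lengths are in m, angles in rad, forces in N, time in s.
With the tool pointing down it reaches from about 0.4 to 0.875 m from the base axis. Payload 19.3 kg.
Tool frame: the origin (TCP) lies midway between the tips of the shut fingers; the grasp point (between the pads) lies bot.pinch_z behind it (bot.pinch_z is the distance from the TCP to the grasp point, in m); z points along the fingers, y is the line along which they close (so a half turn about z gives the same grasp; the last joint's range is limited). The gripper opens to 85 mm and grips with 20 to 120 N. Pads are 22 mm wide; open, the fingers measure 114 mm over their backs; the gripper's body (76 mm by 85 mm) begins 54 mm behind the grasp point. The pads swing forward as they close: fully open they stand 13 mm farther back than shut.
Start: joints at [-1.379, 0.521, -0.036, 1.599, 0.021, 1.021, -0.113], TCP at [0.162, 0.604, 0.231] pointing down, gripper open.
Joint ranges: [-2.91, 2.91], [-0.3, 2.13], [-1.5, 1.42], [0.17, 2.43], [-1.26, 4.41], [0.16, 1.93], [-2.52, 2.52]. Speed limits (rad/s): [1.89, 1.89, 2.39, 2.39, 3.01, 3.01, 3.01].

## Interface

Orientations are given as [roll, pitch, yaw] about the fixed x, y, z axes, in that order (R = Rz(yaw) Ry(pitch) Rx(roll)).
In Python, from workcell import readout, grab_frame, camera_info, workorder, bot gives the robot as it stands. The module is installed in compiled form; this text tells all that it offers.
- The arm moves only by the tool drive_tool, never from a script. Its argument "targets" is a list of rows, each an object of numbers: "dx", "dy", "dz": the shift along the tool's x, y, z as a fraction of full scale; "yaw": the turn about the tool's z as a fraction of full scale; "fingers": the closure, from 0 (fully open) to 1 (shut). In form: [{"dx": .., "dy": .., "dz": .., "yaw": .., "fingers": ..}, ...]. A call has 1 to 20 rows; each row shifts and turns the commanded pose from where the row before left it, along the tool's axes as they then stand; what a row does not reach is not made up. Full scale, the value 1, is 0.1 m for a shift and 90 degrees for a turn. A row lasts 1/10 s, in which the tool goes at most 50 mm and 8.59 degrees, less where a joint would pass 70% of its speed; a pose out of reach is approached as far as the arm can. A call with a number of a shift or a turn outside -1 to 1 is refused whole. A call with a gripper value outside its range is refused whole. The fingers move at their own pace and stop on an object; "squeeze" is the grip in N (left out, the last holds). Time passes only in rows, so rows that do not move let the fingers close. It gives the time, the measured TCP pose, the force, the opening and the grip force at its end, in the units of the state.
- readout.observe(): the state, without advancing time (a new reading comes with each control period).
- grab_frame(name): name is "side" or "top" or "wrist"; returns the picture (480x640x3 uint8, blue, green, red); there is no depth.
- camera_info(name): a dict with "fx", "fy", "cx", "cy" (pixels), "T" (4x4, takes a point from camera to world coordinates); the wrist camera has in their place "hand_eye" (4x4, takes a point from camera to tool coordinates, whose origin is the TCP and whose axes are the flange's). Camera axes: x right, y up, looking along -z (the intrinsics and any distortion apply to the point x, -y, -z); pixel columns grow to the right and rows downward; lengths in m; the calibration is good to about 2 mm. A picture is of the moment at which its call begins: read the wrist's pose just before it. camera_info takes no time and is no camera call.
- workorder.job_done(): hands the job in; it is judged then, once.
The state is a dict: "clock": time; "qpos": joint angles; "qd": joint speeds; "joint_efforts": joint torques, N m; "position": TCP position; "tool_rot": TCP orientation; "force": force on the tool from outside, world axes, zero at the start; "moment": the same for the moment, N m; "grip_width": finger opening in m; "finger_force": force on a finger pad.
Only numpy, scipy, OpenCV 4.12 (cv2) and the standard library are available. Lean on these libraries where they do the work, as an engineer would, in place of code of your own. Each camera call takes 0.05 s, during which the arm holds its last target. There are 200 camera calls.

## Task

Get the counter scale ready and weigh the dosing cup: without lifting the steel pan off the scale, slide it toward the scale's front until its hole is over the pin and let it drop down flat, then zero the empty scale by pushing the black toggle toward the pan for a good second and letting it spring back. Then stand the cup upright in the middle of the pan, let go of it, and push the toggle the other way, away from the pan, for a good second to keep the reading, letting it spring back again. Leave the other things on the worktop where they are.

Things in the scene. Friction and masses are not known exactly. Their poses are not given: they have to be found in the camera images.
- scale: Low counter scale, fixed, 180 (x) x 260 (y) x 52 mm high. Origin: centre of its underside; its front faces -x. The grey deck, top at z = 36 mm, covers x -90..+90, y -50..+130 mm; its front edge is at x = -90 mm. Along the -y side (y -130..-56 mm) runs a white housing, top at z = 52 mm, with display and toggle.
- pin (a point): Foot of the fixed steel pin, on the deck's surface, at scale (46.5, 40, 36) mm; axes as the scale's. The pin is 16 mm in diameter and 8 mm high.
- pan: Loose steel pan, 0.35 kg: a plate 170 (x) x 140 (y) x 5 mm. Origin 8 mm below the middle of the plate's underside, so its top is at z = 13 mm. Hole near its far (+x) edge, lip and pull tab at its front edge. At the start it lies level on lip and pin, 25 to 45 mm too far back and askew. Seated, it is parallel to the scale and flat on the deck, 8 mm lower: origin at scale (-13.5, 40, 28) mm.
- pan_hole (a point): Centre of the pan's hole, 24 mm in diameter, at the plate's underside, at pan (60, 0, 8) mm; axes as the pan's.
- pan_lip (a point): Middle of the lower edge of the lip under the pan's front edge, at pan (-83, 0, 0) mm. The lip is 4 mm thick (pan x -85..-81), 120 mm wide and reaches 8 mm below the plate. It stands on the deck at the start; seated, it hangs over the deck's front edge, 4.5 mm in front of it when hole and pin are concentric. Hole and lip must both be clear for the pan to drop.
- pan_middle (a point): Where the cup shall stand: the plate's top midway between tab and hole, at pan (-13.5, 0, 13) mm; axes as the pan's.
- pan_tab (a point): Middle of the top edge of the pan's upright pull tab, at pan (-81, 0, 45) mm. The tab is 8 mm thick (pan x), 70 mm wide (pan y) and stands 32 mm above the plate; pinch it from above across its thickness.
- toggle (a joint): Angle (rad) of the spring-centred toggle: 0 upright, positive with its tip toward the pan (scale +y: zero), negative away from the pan (scale -y: keep the reading); stops at +-0.5. Beyond 0.28 it counts. It takes about 3 N at 30 mm above the hinge and springs back in about 0.2 s when let go.
- toggle_tip (a point): Middle of the top of the black toggle paddle, 50 mm above its hinge line, which runs along the scale's x at scale (30, -93, 52) mm, level with the housing's top. The paddle is 32 mm wide (scale x) and 12 mm thick (scale y).
- dosing_cup: Plain metal dosing cup, open at the top, without handle, 59 mm in diameter, 56 mm high; origin at the centre of its underside, z up through its mouth.
- tamper: Bystander: coffee tamper with wooden knob, 55 mm in diameter, 87 mm high; origin under its centre.
- mill_2: Bystander: small grey mill, 44 mm in diameter, 90 mm high; origin under its centre.
- tin_3: Bystander: flat oblong tin, 63 x 105 x 26 mm, to the left of the scale; origin under its centre.
There are look-alikes about, which are no part of the job. What is shaped like the dosing_cup but green or yellow is not meant.

How it is judged:
On the way, in this order (a step that is already met when the one before it is completed fails the run):
1. the pan has dropped flat on the deck, its hole round the pin (horizontal distance between pan_hole and pin below 0.007 m and z of pan_hole in the frame of pin below 0.0025 m and angle between pan's own z axis and vertical below 0.03 rad and angle between the x axis of pan and the x axis of scale, either way round below 0.12 rad), for 0.2 s.
2. with the pan seated and empty, the toggle is held toward the pan (all of step 1 and value of joint toggle above 0.28 rad and distance between dosing_cup and pan_middle above 0.1 m), for 0.5 s.
3. the toggle is back at its centre (value of joint toggle between -0.06 and 0.06 rad), for 0.2 s.
4. the cup stands upright in the middle of the seated pan, let go (all of step 1 and horizontal distance between dosing_cup and pan_middle below 0.03 m and z of dosing_cup in the frame of pan_middle between -0.004 and 0.004 m and angle between dosing_cup's own z axis and vertical below 0.06 rad and contact force between the fingers and dosing_cup below 0.1 N), for 0.2 s.
5. with the cup on the pan, the toggle is held away from the pan (all of step 4 and value of joint toggle below -0.28 rad), for 0.5 s.
At the end, for the whole second after the job is handed in: The pan lies flat on the deck (0.03 rad, square within 0.12 rad, underside within 2.5 mm), its hole round the pin (within 7 mm of concentric); the cup stands upright (0.06 rad) on it within 30 mm of its middle; the toggle is centred (0.06 rad); all at rest (all of step 1 and all of step 3 and horizontal distance between dosing_cup and pan_middle below 0.03 m and z of dosing_cup in the frame of pan_middle between -0.004 and 0.004 m and angle between dosing_cup's own z axis and vertical below 0.06 rad and linear speed of each of dosing_cup, pan below 0.02 m/s); the robot touches nothing.
It fails at once if the pan is lifted more than 40 mm above the deck, off the scale (z of pan_hole in the frame of pin above 0.04 m).
It fails at once if the cup is tipped over (angle between dosing_cup's own z axis and vertical above 0.7 rad).
It fails at once if a bystander is displaced by more than 30 mm (distance of any of tamper, mill_2, tin_3 from where it was at the start of the episode above 0.03 m).
It also fails if it takes over 72 s, if anything falls off the work surface, if the arm or the gripper's body presses on something with over 40 N, if the wrist force passes 120 N, or if a joint passes its speed limit or range.

## Working session

There is one attempt and no reset: what is moved stays moved. The work goes in short steps, Python scripts to look and compute and a tool call to move; the robot and the scene stay as the last step left them, time stands still between calls to the robot, and variables do not carry over. Pictures are saved under pics/ and viewed, at most 10 in all, crops included, and the job is handed in when it is done.

Besides the shell and the picture viewer there is one more tool, called by a JSON object that holds its "api" and its "payload". drive_tool: Moves the arm, as the interface text tells. Shift numbers are shares of 0.1 m and turn numbers shares of 90 degrees, none past 1 either way. Its arguments: {"type":"object","properties":{"targets":{"type":"array","items":{"type":"object","properties":{"dx":{"type":"number","minimum":-1,"maximum":1},"dy":{"type":"number","minimum":-1,"maximum":1},"dz":{"type":"number","minimum":-1,"maximum":1},"yaw":{"type":"number","minimum":-1,"maximum":1},"fingers":{"type":"number"}}}},"squeeze":{"type":"number"}},"required":["targets"]}

```bash
mkdir -p pics
python3 - <<'E'
from workcell import readout, grab_frame, camera_info, bot
import cv2
s=readout.observe(); print({k:s[k] for k in('clock','position','tool_rot','grip_width','force')}, bot.pinch_z)
for n in("side","top","wrist"):
    c=camera_info(n); print(n,{k:(v.tolist() if hasattr(v,'tolist') else v) for k,v in c.items()})
for n in("side","top"):
    cv2.imwrite(f"pics/{n}0.png",grab_frame(n))
E
```

```text
{'clock': 0.0, 'position': array([0.16171451, 0.60335638, 0.2307017 ]), 'tool_rot': array([-3.14040768e+00,  7.06845284e-05,  2.87979039e+00]), 'grip_width': 0.0853554014425795, 'force': array([ 0.27784094, -0.61336516, -0.15812365])} 0.0187
side {'fx': 581.9450059966974, 'fy': 581.9450059966974, 'cx': 326.16672849329075, 'cy': 241.83834224600508, 'T': [[0.8877206143406362, 0.3084674552769327, -0.3417600618996568, 0.05191872331688846], [-0.4599791285444588, 0.5632021982472429, -0.6864564699913273, -0.8584998332808969], [-0.019269462321610312, 0.7665840547027098, 0.6418547926886493, 0.8852885534390442], [0.0, 0.0, 0.0, 1.0]]}
top {'fx': 553.1746495680994, 'fy': 553.1746495680994, 'cx': 322.57074711446506, 'cy': 238.98682185395282, 'T': [[0.01998766309800686, 0.99104386422071, -0.13203239191336394, 0.29972130716107914], [-0.9997721145363008, 0.01882174496860048, -0.010072780745709218, 0.005811452063195085], [-0.007497487545487974, 0.13220363499851473, 0.9911942224275145, 1.5519138990489716], [0.0, 0.0, 0.0, 1.0]]}
wrist {'fx': 396.06197878630405, 'fy': 396.06197878630405, 'cx': 318.6185685349341, 'cy': 242.0977497301776, 'hand_eye': [[-0.0006800640948921088, 0.9547718240830189, 0.29733869820460596, 0.07615724993868171], [0.9999996145389725, 0.0008144388594746548, -0.00032804153411531583, 0.00023951534613242398], [-0.0005553690041457356, 0.29733836050285717, -0.9547720099263173, -0.14138263575094487], [0.0, 0.0, 0.0, 1.0]]}
```

View pics/top0.png

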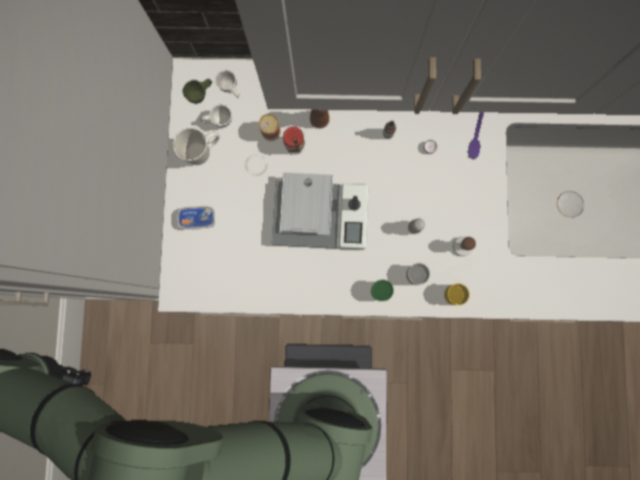

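View pics/side0.png

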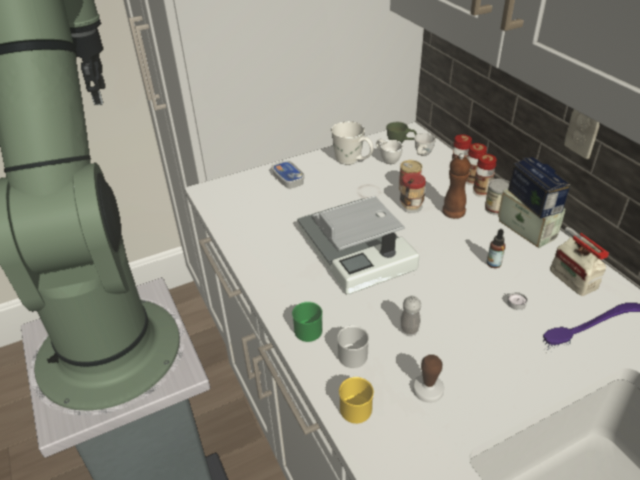

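Candidates for the cup (side image): green (308,321), grey metal (352,347), yellow (356,400); the mill (411,315) is narrower and taller. I choose the grey metal one, which is at top (418,274), and check it in a close crop. The scale is at top (315,213), with the pan askew and the toggle at (354,203).

```bash
cat > h.py <<'E'
import numpy as np, cv2
from workcell import camera_info
def ray(cam,u,v,T=None):
    c=camera_info(cam); T=np.array(c['T']) if T is None else T
    d=T[:3,:3]@np.array([(u-c['cx'])/c['fx'],-(v-c['cy'])/c['fy'],-1]); return T[:3,3],d
def at(cam,u,v,z,T=None):
    o,d=ray(cam,u,v,T); return o+d*(z-o[2])/d[2]
def proj(cam,p,T=None):
    c=camera_info(cam); T=np.array(c['T']) if T is None else T
    q=T[:3,:3].T@(np.asarray(p)-T[:3,3]); return np.array([c['cx']+c['fx']*q[0]/-q[2],c['cy']-c['fy']*q[1]/-q[2]])
def crop(src,dst,x,y,w,h,k):
    im=cv2.imread(src)[y:y+h,x:x+w]; cv2.imwrite(dst,cv2.resize(im,None,fx=k,fy=k,interpolation=cv2.INTER_CUBIC))
E
python3 - <<'E'
from h import *
a=cv2.imread('pics/side0.png')[190:370,285:435]
b=cv2.imread('pics/top0.png')[165:305,260:440]
a=cv2.resize(a,None,fx=3.2,fy=3.2,interpolation=2)[:576]
cv2.imwrite('pics/c1.png',cv2.resize(cv2.imread('pics/side0.png')[190:370,290:440],None,fx=3.2,fy=3.2,interpolation=2))
cv2.imwrite('pics/c2.png',cv2.resize(b,None,fx=4.2,fy=4.2,interpolation=2))
E
```

```text
(no output)
```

View pics/c1.png

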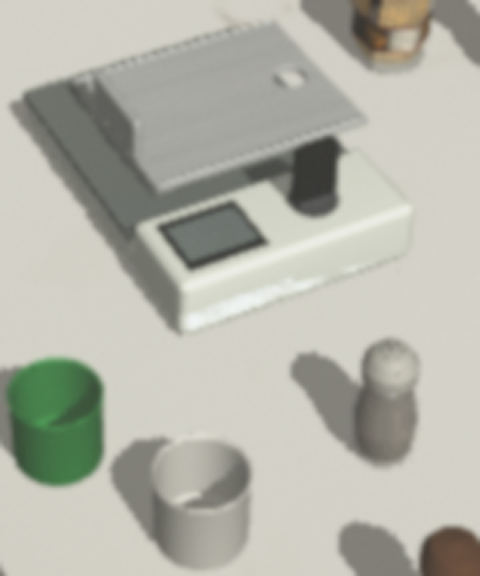

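View pics/c2.png

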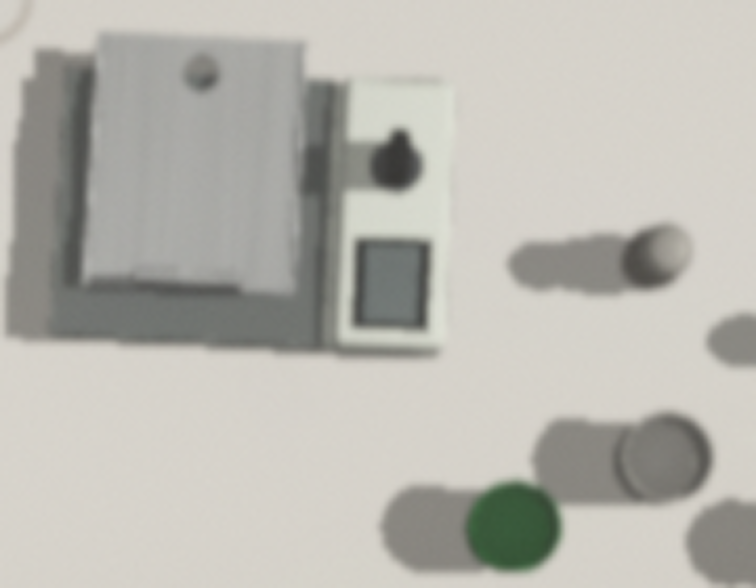

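The crops show the grey metal cup: mouth centre at top-crop (663,457) and side-crop (201,476). The hole is at top-crop (201,72), with the tab along the pan's lower edge.

Run:
```python
from h import *
np.set_printoptions(precision=4,suppress=True)
t=lambda p,z:at('top',260+p[0]/4.2,165+p[1]/4.2,z)
s=lambda p,z:at('side',290+p[0]/3.2,190+p[1]/3.2,z)
H=[t(p,.052)[:2] for p in((350,80),(452,84),(440,349),(337,345))]
print('housing',*H)
P=[t(p,.049)[:2] for p in((98,34),(305,42),(297,293),(82,284))]
print('pan',*P,'centre',np.mean(P,0))
for n,Q in(('h',H),('p',P)):
    d=(Q[0]+Q[1]-Q[2]-Q[3])/2; w=(Q[0]+Q[3]-Q[1]-Q[2])/2
    print(n,'len',np.linalg.norm(d),np.degrees(np.arctan2(d[1],d[0])),'wid',np.linalg.norm(w),np.degrees(np.arctan2(-w[0],w[1])))
print('hole',t((201,72),.046),s((291,77),.046))
print('deck front left',t((55,337),.036),'FR',t((325,349),.036), 'side', s((25,92),.036),s((127,235),.036))
print('housing side',s((182,282),.052),s((411,207),.052),s((138,228),.052))
print('cup mouth',t((664,457),.056),s((201,474),.056), t((620,457),.056),t((711,457),.056))
print('mill',t((672,247),.09),s((390,365),.09),'green',t((514,525),.056),s((56,397),.056))
print('tab side ends top',s((97,83),.081),s((133,128),.081))
```

```text
housing [ 0.6542 -0.0334] [ 0.6527 -0.1007] [ 0.4766 -0.0945] [ 0.478  -0.0276]
pan [0.6831 0.1341] [ 0.6801 -0.0033] [ 0.512 -0.001] [0.5153 0.1397] centre [0.5976 0.0674]
h len 0.1762471861828787 -1.9449283115434406 wid 0.06711300814529673 -1.199350217359322
p len 0.16795122681555782 -1.3332069965301199 wid 0.13908035006307673 -1.2844682628477049
hole [0.6592 0.0653 0.046 ] [0.6603 0.0678 0.046 ]
deck front left [0.4816 0.1575 0.036 ] FR [ 0.4771 -0.0201  0.036 ] side [0.4842 0.1587 0.036 ] [ 0.4772 -0.0189  0.036 ]
housing side [ 0.4794 -0.092   0.052 ] [ 0.6509 -0.1017  0.052 ] [ 0.4789 -0.0321  0.052 ]
cup mouth [ 0.409 -0.239  0.056] [ 0.409  -0.2419  0.056 ] [ 0.4084 -0.2107  0.056 ] [ 0.4096 -0.2691  0.056 ]
mill [ 0.5403 -0.2389  0.09  ] [ 0.5329 -0.2473  0.09  ] green [ 0.3635 -0.1428  0.056 ] [ 0.3616 -0.1475  0.056 ]
tab side ends top [0.5107 0.0896 0.081 ] [0.5093 0.0321 0.081 ]
```

{"api": "drive_tool", "payload": {"targets": [{"dx":-0.125,"dy":-0.41},{"dx":-0.125,"dy":-0.41},{"dx":-0.125,"dy":-0.41},{"dx":-0.125,"dy":-0.41},{"dx":-0.125,"dy":-0.41},{"dx":-0.37,"dy":-0.135},{"dx":-0.37,"dy":-0.135},{"dx":-0.37,"dy":-0.135},{"dx":-0.37,"dy":-0.135}]}}

```text
invalid input
```

{"api": "drive_tool", "payload": {"targets": [{"dx":-0.125,"dy":-0.41,"dz":0,"yaw":0,"fingers":0},{"dx":-0.125,"dy":-0.41,"dz":0,"yaw":0,"fingers":0},{"dx":-0.125,"dy":-0.41,"dz":0,"yaw":0,"fingers":0},{"dx":-0.125,"dy":-0.41,"dz":0,"yaw":0,"fingers":0},{"dx":-0.125,"dy":-0.41,"dz":0,"yaw":0,"fingers":0},{"dx":-0.37,"dy":-0.135,"dz":0,"yaw":0,"fingers":0},{"dx":-0.37,"dy":-0.135,"dz":0,"yaw":0,"fingers":0},{"dx":-0.37,"dy":-0.135,"dz":0,"yaw":0,"fingers":0},{"dx":-0.37,"dy":-0.135,"dz":0,"yaw":0,"fingers":0}]}}

```text
clock: 1.0
position: [0.2991, 0.2978, 0.2314]
tool_rot: [3.141, 0.0, 2.88]
force: [0.6, 0.6, 0.1]
grip_width: 0.0857
finger_force: 0.0
```

Tracking is good. Next I go above the pan and turn.

{"api": "drive_tool", "payload": {"targets": [{"dx":-0.405,"dy":-0.24,"dz":0,"yaw":0,"fingers":0},{"dx":-0.405,"dy":-0.24,"dz":0,"yaw":0,"fingers":0},{"dx":-0.405,"dy":-0.24,"dz":0,"yaw":0,"fingers":0},{"dx":-0.405,"dy":-0.24,"dz":0,"yaw":0,"fingers":0},{"dx":-0.405,"dy":-0.24,"dz":0,"yaw":0,"fingers":0},{"dx":-0.405,"dy":-0.24,"dz":0,"yaw":0,"fingers":0},{"dx":-0.405,"dy":-0.24,"dz":0,"yaw":0,"fingers":0},{"dx":0,"dy":0,"dz":0,"yaw":0.095,"fingers":0},{"dx":0,"dy":0,"dz":0,"yaw":0.095,"fingers":0},{"dx":0,"dy":0,"dz":0,"yaw":0.095,"fingers":0},{"dx":0,"dy":0,"dz":0,"yaw":0.095,"fingers":0},{"dx":0,"dy":0,"dz":0,"yaw":0.095,"fingers":0},{"dx":0,"dy":0,"dz":0,"yaw":0.095,"fingers":0},{"dx":0,"dy":0,"dz":0,"yaw":0.095,"fingers":0},{"dx":0,"dy":0,"dz":0,"yaw":0.095,"fingers":0},{"dx":0,"dy":0,"dz":0,"yaw":0.095,"fingers":0}]}}

```text
clock: 2.6
position: [0.5283, 0.0634, 0.2311]
tool_rot: [-3.141, 0.0, 1.531]
force: [1.2, 1.2, -0.1]
grip_width: 0.0853
finger_force: 0.0
```

```bash
cat >> h.py <<'E'
from scipy.spatial.transform import Rotation as Ro
def wristT(s):
    W=np.eye(4); W[:3,:3]=Ro.from_euler('xyz',s['tool_rot']).as_matrix(); W[:3,3]=s['position']
    return W@np.array(camera_info('wrist')['hand_eye'])
E
python3 - <<'E'
from h import *
from workcell import readout, grab_frame
s=readout.observe(); im=grab_frame('wrist'); cv2.imwrite('pics/w1.png',im)
print(s['clock'],s['position'],s['tool_rot'],s['qpos']); np.save('w1T.npy',wristT(s))
E
```

```text
2.6 [0.52826273 0.06337876 0.23113779] [-3.14123773e+00  1.45691567e-04  1.53063929e+00] [-0.66099918  0.42956401  0.58267878  1.86672169 -0.28972192  0.9304362
  0.01497994]
```

View pics/w1.png

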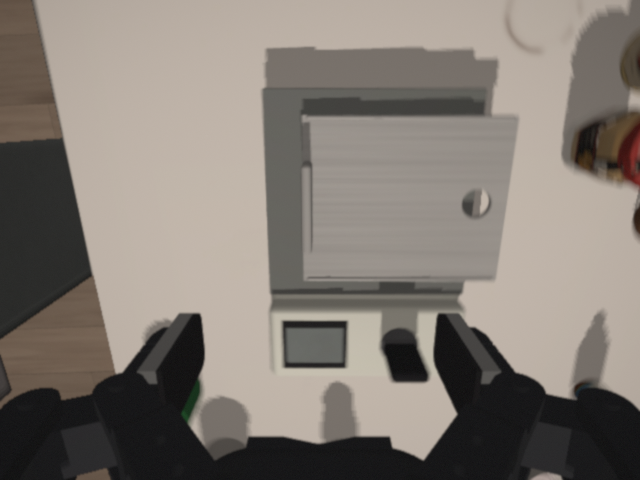

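The wrist view shows the deck corners at (264,88), (490,88) and (270,292). Pan corners are (303,115), (518,116), (495,280) and (304,278), the hole is at (476,203), the tab runs along u 302..312, v 167..250, and the toggle top is at about (408,371).

Run:
```python
from h import *
np.set_printoptions(precision=4,suppress=True)
T=np.load('w1T.npy'); w=lambda u,v,z:at('wrist',u,v,z,T)[:2]
a=lambda p,q:np.degrees(np.arctan2(*(q-p)[::-1]))
D=[w(264,88,.036),w(490,88,.036),w(270,292,.036),w(465,292,.036)]; print('deck',*D,a(D[0],D[1]),a(D[2],D[0])-90)
P=[w(303,115,.049),w(518,116,.049),w(304,278,.049),w(495,280,.049)]; print('pan',*P,a(P[0],P[1]),a(P[2],P[3]),a(P[2],P[0])-90,a(P[3],P[1])-90)
print('hole',w(476,203,.049),w(476,203,.0475))
print('tabtop',w(302,167,.081),w(303,251,.081),w(312,167,.081),w(312,250,.081))
print('tog',w(393,381,.102),w(428,381,.102))
print('disp',w(272,374,.052))
crop('pics/w1.png','pics/w1c.png',255,75,270,310,1.9)
```

```text
deck [0.4887 0.1647] [0.6679 0.1574] [ 0.4798 -0.0116] [ 0.6602 -0.0189] -2.345071522189688 -2.888987242238997
pan [0.5191 0.1429] [0.6861 0.1354] [0.5128 0.0064] [ 0.6809 -0.0023] -2.5941779479105564 -2.954831012898051 -2.6435410005489786 -2.1828295958644333
hole [0.6588 0.0677] [0.6594 0.0673]
tabtop [0.5177 0.1067] [0.515  0.0422] [0.525  0.1064] [0.522  0.0427]
tog [ 0.5826 -0.0637] [ 0.6107 -0.0648]
disp [ 0.4776 -0.0889]
```

View pics/w1c.png

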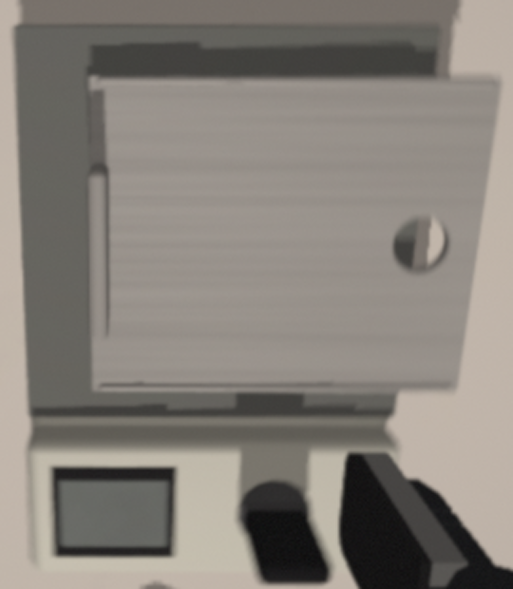

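Scale yaw ≈ -2.4°, and the pan is ≈39 mm too far back, with its tab top at ≈(0.519, 0.074, 0.081). I descend on the tab and grip it.

{"api": "drive_tool", "payload": {"targets": [{"dx":0.05,"dy":-0.05,"dz":0.4,"yaw":0,"fingers":0},{"dx":0.05,"dy":-0.05,"dz":0.4,"yaw":0,"fingers":0},{"dx":0,"dy":0,"dz":0.4,"yaw":0,"fingers":0},{"dx":0,"dy":0,"dz":0.3,"yaw":0,"fingers":0},{"dx":0,"dy":0,"dz":0.25,"yaw":0,"fingers":0},{"dx":0,"dy":0,"dz":0,"yaw":0,"fingers":0.6},{"dx":0,"dy":0,"dz":0,"yaw":0,"fingers":0.7},{"dx":0,"dy":0,"dz":0,"yaw":0,"fingers":0.8},{"dx":0,"dy":0,"dz":0,"yaw":0,"fingers":1},{"dx":0,"dy":0,"dz":0,"yaw":0,"fingers":1},{"dx":0,"dy":0,"dz":0,"yaw":0,"fingers":1},{"dx":0,"dy":0,"dz":0,"yaw":0,"fingers":1}], "squeeze": 20}}

```text
clock: 3.85
position: [0.5191, 0.074, 0.0571]
tool_rot: [3.141, -0.001, 1.537]
force: [-2.3, 0.4, 11.5]
grip_width: 0.0075
finger_force: 23.9
```

{"api": "drive_tool", "payload": {"targets": [{"dx":0,"dy":-0.02,"dz":0,"yaw":0,"fingers":1},{"dx":0,"dy":-0.04,"dz":0,"yaw":0,"fingers":1},{"dx":0,"dy":-0.04,"dz":0,"yaw":0,"fingers":1},{"dx":0.005,"dy":-0.04,"dz":0,"yaw":0,"fingers":1},{"dx":0.005,"dy":-0.04,"dz":0,"yaw":0,"fingers":1},{"dx":0,"dy":-0.04,"dz":0,"yaw":0,"fingers":1},{"dx":0,"dy":-0.04,"dz":0,"yaw":0,"fingers":1},{"dx":0,"dy":-0.03,"dz":0,"yaw":0,"fingers":1},{"dx":0,"dy":0,"dz":0,"yaw":0,"fingers":1},{"dx":0,"dy":0,"dz":0,"yaw":0,"fingers":1}]}}

```text
clock: 4.85
position: [0.4906, 0.0758, 0.0571]
tool_rot: [3.139, -0.001, 1.537]
force: [1.5, -0.2, 10.6]
grip_width: 0.007
finger_force: 23.8
```

Run:
```python
from h import *
from workcell import readout, grab_frame
s=readout.observe(); im=grab_frame('wrist'); cv2.imwrite('pics/w2.png',im)
print(s['clock'],s['position'],s['tool_rot'],s['force']); np.save('w2T.npy',wristT(s))
t=grab_frame('top')[165:265,260:380]
cv2.imwrite('pics/w2c.png',np.hstack([cv2.resize(im,(480,360)),cv2.resize(t,(320,360),interpolation=2)[:, :320]]))
```

```text
4.85 [0.49063249 0.07582966 0.05707824] [ 3.13949711e+00 -5.50772290e-04  1.53677572e+00] [ 1.4889635  -0.21187273 10.59708016]
```

View pics/w2c.png

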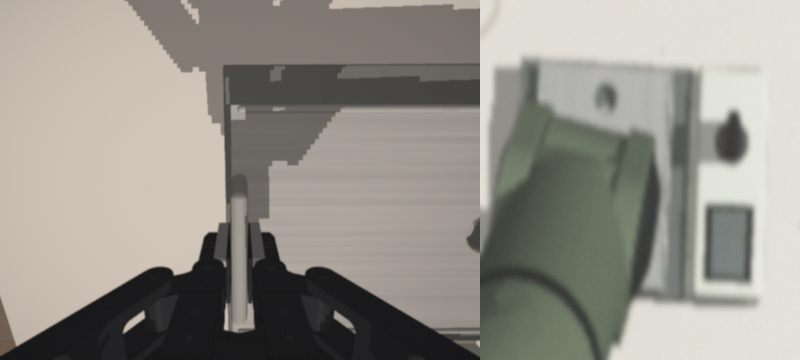

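Run:
```python
from h import *
np.set_printoptions(precision=4,suppress=True)
crop('pics/w2.png','pics/w2d.png',270,60,370,220,2.1)
T=np.load('w2T.npy'); w=lambda u,v,z:at('wrist',u,v,z,T)[:2]
a=np.radians(-2.4); X=np.array([np.cos(a),np.sin(a)]);Y=np.array([-X[1],X[0]])
d=w(309,140,.049)-w(298,88,.036); print(w(298,88,.036),w(309,140,.049),d@X,d@Y,'remaining x',d@X+.0085,'lat err',d@Y+.020)
```

```text
[0.4858 0.1637] [0.4895 0.1449] 0.004502018722334446 -0.018648655358387726 remaining x 0.013002018722334446 lat err 0.0013513446416122746
```

View pics/w2d.png

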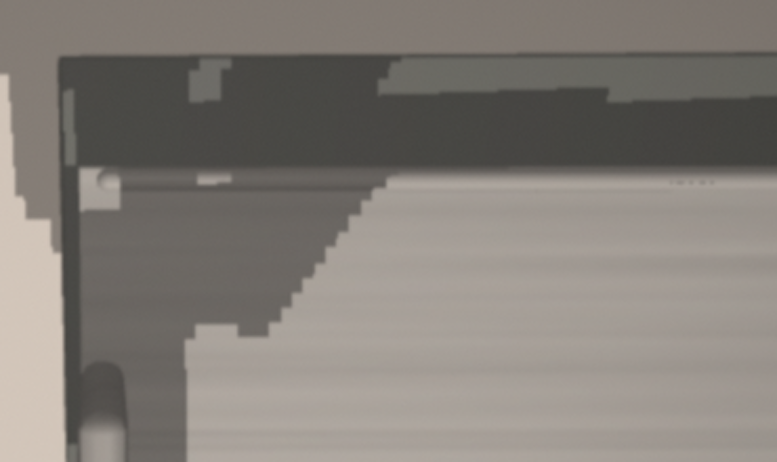

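{"api": "drive_tool", "payload": {"targets": [{"dx":0,"dy":-0.03,"dz":0,"yaw":0,"fingers":1},{"dx":0,"dy":-0.03,"dz":0,"yaw":0,"fingers":1},{"dx":0,"dy":0,"dz":0,"yaw":0,"fingers":1},{"dx":0,"dy":0,"dz":0,"yaw":0,"fingers":0.75},{"dx":0,"dy":0,"dz":0,"yaw":0,"fingers":0.75},{"dx":0,"dy":0,"dz":0,"yaw":0,"fingers":0.75},{"dx":0,"dy":0,"dz":0,"yaw":0,"fingers":0.75}]}}

```text
clock: 5.65
position: [0.4836, 0.0759, 0.0562]
tool_rot: [-3.141, 0.0, 1.537]
force: [0.2, -0.0, 0.3]
grip_width: 0.0212
finger_force: 0.0
```

{"api": "drive_tool", "payload": {"targets": [{"dx":0,"dy":-0.03,"dz":0,"yaw":0,"fingers":0.75},{"dx":0,"dy":-0.03,"dz":0,"yaw":0,"fingers":0.75},{"dx":0,"dy":-0.02,"dz":0,"yaw":0,"fingers":0.75},{"dx":0,"dy":-0.02,"dz":0,"yaw":0,"fingers":0.75},{"dx":0,"dy":0,"dz":0,"yaw":0,"fingers":0.75}]}}

```text
clock: 6.15
position: [0.4736, 0.0763, 0.0563]
tool_rot: [-3.141, -0.0, 1.537]
force: [0.5, 0.6, 0.7]
grip_width: 0.0215
finger_force: 0.0
```

{"api": "drive_tool", "payload": {"targets": [{"dx":0,"dy":-0.015,"dz":0,"yaw":0,"fingers":0.75},{"dx":0,"dy":-0.015,"dz":0,"yaw":0,"fingers":0.75},{"dx":0,"dy":0,"dz":0,"yaw":0,"fingers":0.75}]}}

```text
clock: 6.45
position: [0.4707, 0.0763, 0.0563]
tool_rot: [-3.142, 0.0, 1.537]
force: [0.6, -0.7, 0.6]
grip_width: 0.0218
finger_force: 0.4
```

{"api": "drive_tool", "payload": {"targets": [{"dx":0,"dy":-0.01,"dz":0,"yaw":0,"fingers":0.75},{"dx":0,"dy":-0.01,"dz":0,"yaw":0,"fingers":0.75},{"dx":0,"dy":0,"dz":0,"yaw":0,"fingers":0.75}]}}

```text
clock: 6.75
position: [0.4688, 0.0764, 0.0563]
tool_rot: [3.142, -0.0, 1.537]
force: [0.8, 0.3, 0.5]
grip_width: 0.0212
finger_force: 0.7
```

{"api": "drive_tool", "payload": {"targets": [{"dx":0,"dy":-0.01,"dz":0,"yaw":0,"fingers":0.75},{"dx":0,"dy":-0.01,"dz":0,"yaw":0,"fingers":0.75},{"dx":0,"dy":0,"dz":0,"yaw":0,"fingers":0.75}]}}

```text
clock: 7.05
position: [0.4671, 0.0765, 0.0564]
tool_rot: [3.141, 0.0, 1.537]
force: [4.0, 0.2, -0.9]
grip_width: 0.0213
finger_force: 2.1
```

Force rose to 4 N, so the hole probably caught the pin. I check with the camera.

Run:
```python
from h import *
from workcell import readout, grab_frame
s=readout.observe(); im=grab_frame('wrist'); cv2.imwrite('pics/w3.png',im); np.save('w3T.npy',wristT(s))
sd=grab_frame('side'); cv2.imwrite('pics/s3.png',sd)
cv2.imwrite('pics/w3c.png',np.hstack([cv2.resize(im[60:280,240:640],None,fx=1.3,fy=1.8,interpolation=2)[:396],cv2.resize(sd[190:300,290:430],(280,396),interpolation=2)])[:, :800])
```

```text
(no output)
```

View pics/w3c.png

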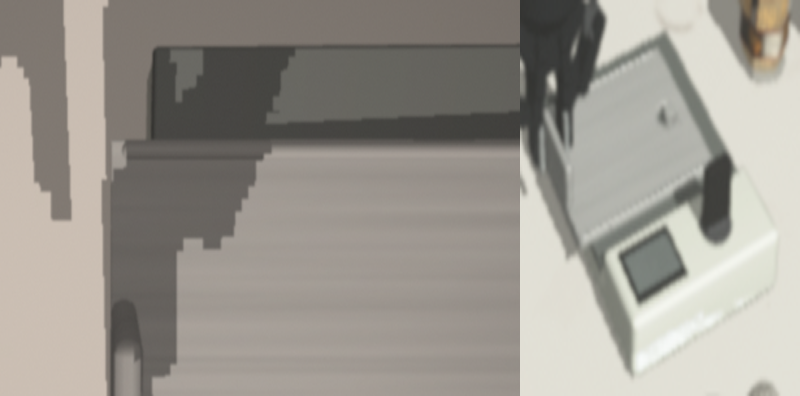

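Run:
```python
from h import *
np.set_printoptions(precision=4,suppress=True)
T=np.load('w3T.npy'); w=lambda u,v,z:at('wrist',u,v,z,T)[:2]
a=np.radians(-2.4); X=np.array([np.cos(a),np.sin(a)]);Y=np.array([-X[1],X[0]])
for z in(.041,.049):
  d=w(326,139,z)-w(357,85.5,.036); print(d@X+.0085,d@Y+.020)
```

```text
-0.003144568460744821 0.0004171662767061615
-0.0032892733272096193 0.0007971271214342289
```

The pan sits ≈3 mm to the front of concentric and bears on the pin, so it should be seated. I back off, rise, and probe the plate height gently with shut fingers: 0.041 if seated, 0.049 if not.

{"api": "drive_tool", "payload": {"targets": [{"dx":0,"dy":0.05,"dz":0,"yaw":0,"fingers":0.75},{"dx":0,"dy":0,"dz":-0.3,"yaw":0,"fingers":0.7},{"dx":0,"dy":0,"dz":-0.3,"yaw":0,"fingers":0.7},{"dx":0,"dy":0.4,"dz":0,"yaw":0,"fingers":1},{"dx":0,"dy":0.4,"dz":0,"yaw":0,"fingers":1},{"dx":0,"dy":0.38,"dz":0,"yaw":0,"fingers":1},{"dx":0,"dy":0,"dz":0.3,"yaw":0,"fingers":1},{"dx":0,"dy":0,"dz":0.27,"yaw":0,"fingers":1},{"dx":0,"dy":0,"dz":0.03,"yaw":0,"fingers":1},{"dx":0,"dy":0,"dz":0.03,"yaw":0,"fingers":1},{"dx":0,"dy":0,"dz":0,"yaw":0,"fingers":1}]}}

```text
clock: 8.25
position: [0.59, 0.0723, 0.0541]
tool_rot: [3.141, -0.0, 1.537]
force: [-0.1, 0.4, 0.0]
grip_width: -0.0002
finger_force: 0.0
```

{"api": "drive_tool", "payload": {"targets": [{"dx":0,"dy":0,"dz":0.02,"yaw":0,"fingers":1},{"dx":0,"dy":0,"dz":0.02,"yaw":0,"fingers":1},{"dx":0,"dy":0,"dz":0,"yaw":0,"fingers":1}]}}

```text
clock: 8.55
position: [0.5898, 0.0724, 0.0496]
tool_rot: [3.141, -0.0, 1.537]
force: [0.1, 0.1, 0.1]
grip_width: 0.0001
finger_force: 0.0
```

{"api": "drive_tool", "payload": {"targets": [{"dx":0,"dy":0,"dz":0.02,"yaw":0,"fingers":1},{"dx":0,"dy":0,"dz":0.02,"yaw":0,"fingers":1},{"dx":0,"dy":0,"dz":0,"yaw":0,"fingers":1}]}}

```text
clock: 8.85
position: [0.5896, 0.0723, 0.045]
tool_rot: [-3.141, 0.0, 1.537]
force: [-0.4, 0.3, -0.1]
grip_width: 0.0001
finger_force: 0.0
```

{"api": "drive_tool", "payload": {"targets": [{"dx":0,"dy":0,"dz":0.02,"yaw":0,"fingers":1},{"dx":0,"dy":0,"dz":0.02,"yaw":0,"fingers":1},{"dx":0,"dy":0,"dz":0,"yaw":0,"fingers":1}]}}

```text
clock: 9.15
position: [0.5897, 0.0722, 0.0412]
tool_rot: [-3.141, 0.0, 1.537]
force: [0.2, -0.8, -0.2]
grip_width: 0.0001
finger_force: 0.0
```

No contact at 0.0412, so the pan is seated flat. Next is the toggle, estimated at (0.597, -0.063).

{"api": "drive_tool", "payload": {"targets": [{"dx":0,"dy":0,"dz":-0.4,"yaw":0,"fingers":1},{"dx":0,"dy":0,"dz":-0.4,"yaw":0,"fingers":1},{"dx":0,"dy":0,"dz":-0.3,"yaw":0,"fingers":1},{"dx":-0.43,"dy":0.033,"dz":0,"yaw":0,"fingers":1},{"dx":-0.43,"dy":0.033,"dz":0,"yaw":0,"fingers":1},{"dx":-0.43,"dy":0.033,"dz":0,"yaw":0,"fingers":1},{"dx":-0.43,"dy":0.033,"dz":0,"yaw":0,"fingers":1},{"dx":0,"dy":0,"dz":0.35,"yaw":0,"fingers":1},{"dx":0,"dy":0,"dz":0.35,"yaw":0,"fingers":1},{"dx":0,"dy":0,"dz":0,"yaw":0,"fingers":1}]}}

```text
clock: 10.15
position: [0.5948, -0.0998, 0.0777]
tool_rot: [-3.136, -0.0, 1.536]
force: [-0.7, 0.6, -0.9]
grip_width: 0.0003
finger_force: 0.0
```

{"api": "drive_tool", "payload": {"targets": [{"dx":0.06,"dy":0,"dz":0,"yaw":0,"fingers":1},{"dx":0.06,"dy":0,"dz":0,"yaw":0,"fingers":1},{"dx":0.04,"dy":0,"dz":0,"yaw":0,"fingers":1},{"dx":0.04,"dy":0,"dz":0,"yaw":0,"fingers":1},{"dx":0,"dy":0,"dz":0,"yaw":0,"fingers":1}]}}

```text
clock: 10.65
position: [0.5982, -0.0791, 0.0819]
tool_rot: [3.141, -0.0, 1.538]
force: [-0.1, 0.7, -0.6]
grip_width: 0.0003
finger_force: 0.0
```

{"api": "drive_tool", "payload": {"targets": [{"dx":0.03,"dy":0,"dz":0,"yaw":0,"fingers":1},{"dx":0,"dy":0,"dz":0,"yaw":0,"fingers":1}]}}

```text
clock: 10.85
position: [0.5979, -0.0768, 0.0814]
tool_rot: [3.141, -0.0, 1.537]
force: [-0.1, 0.8, 0.9]
grip_width: -0.0004
finger_force: 0.2
```

{"api": "drive_tool", "payload": {"targets": [{"dx":0.03,"dy":0,"dz":0,"yaw":0,"fingers":1},{"dx":0,"dy":0,"dz":0,"yaw":0,"fingers":1}]}}

```text
clock: 11.05
position: [0.598, -0.0739, 0.0813]
tool_rot: [3.142, 0.0, 1.537]
force: [0.6, -1.4, 0.9]
grip_width: 0.0001
finger_force: 0.6
```

{"api": "drive_tool", "payload": {"targets": [{"dx":0.03,"dy":0,"dz":0,"yaw":0,"fingers":1},{"dx":0,"dy":0,"dz":0,"yaw":0,"fingers":1}]}}

```text
clock: 11.25
position: [0.5981, -0.0708, 0.0812]
tool_rot: [-3.142, 0.0, 1.537]
force: [-0.0, -1.6, 1.1]
grip_width: -0.0003
finger_force: 0.9
```

{"api": "drive_tool", "payload": {"targets": [{"dx":0.03,"dy":0,"dz":0,"yaw":0,"fingers":1},{"dx":0.03,"dy":0,"dz":0,"yaw":0,"fingers":1},{"dx":0,"dy":0,"dz":0,"yaw":0,"fingers":1}]}}

```text
clock: 11.55
position: [0.5982, -0.0647, 0.0812]
tool_rot: [-3.141, 0.0, 1.537]
force: [-0.8, -3.8, -0.6]
grip_width: 0.0002
finger_force: 1.3
```

{"api": "drive_tool", "payload": {"targets": [{"dx":0.02,"dy":0,"dz":0,"yaw":0,"fingers":1},{"dx":0,"dy":0,"dz":0,"yaw":0,"fingers":1},{"dx":0,"dy":0,"dz":0,"yaw":0,"fingers":1}]}}

```text
clock: 11.85
position: [0.5983, -0.0631, 0.0813]
tool_rot: [-3.142, 0.0, 1.537]
force: [-1.6, -3.1, -1.2]
grip_width: -0.0003
finger_force: 1.4
```

{"api": "drive_tool", "payload": {"targets": [{"dx":0.02,"dy":0,"dz":0,"yaw":0,"fingers":1},{"dx":0,"dy":0,"dz":0,"yaw":0,"fingers":1},{"dx":0,"dy":0,"dz":0,"yaw":0,"fingers":1}]}}

```text
clock: 12.15
position: [0.5984, -0.0619, 0.0814]
tool_rot: [3.141, 0.001, 1.536]
force: [-0.1, -7.6, 0.1]
grip_width: 0.0002
finger_force: 3.1
```

The toggle is at its stop. I hold 1 s and release.

{"api": "drive_tool", "payload": {"targets": [{"dx":0,"dy":0,"dz":0,"yaw":0,"fingers":1},{"dx":0,"dy":0,"dz":0,"yaw":0,"fingers":1},{"dx":0,"dy":0,"dz":0,"yaw":0,"fingers":1},{"dx":0,"dy":0,"dz":0,"yaw":0,"fingers":1},{"dx":0,"dy":0,"dz":0,"yaw":0,"fingers":1},{"dx":0,"dy":0,"dz":0,"yaw":0,"fingers":1},{"dx":0,"dy":0,"dz":0,"yaw":0,"fingers":1},{"dx":0,"dy":0,"dz":0,"yaw":0,"fingers":1},{"dx":0,"dy":0,"dz":0,"yaw":0,"fingers":1},{"dx":0,"dy":0,"dz":0,"yaw":0,"fingers":1},{"dx":-0.15,"dy":0,"dz":0,"yaw":0,"fingers":1},{"dx":-0.25,"dy":0,"dz":0,"yaw":0,"fingers":1},{"dx":0,"dy":0,"dz":-0.4,"yaw":0,"fingers":1},{"dx":0,"dy":0,"dz":-0.4,"yaw":0,"fingers":1},{"dx":0,"dy":0,"dz":-0.4,"yaw":0,"fingers":1}]}}

```text
clock: 13.65
position: [0.5967, -0.1018, 0.2027]
tool_rot: [-3.141, -0.0, 1.536]
force: [0.6, 0.8, 0.1]
grip_width: -0.0002
finger_force: 0.0
```

{"api": "drive_tool", "payload": {"targets": [{"dx":-0.29,"dy":-0.366,"dz":0,"yaw":0,"fingers":0},{"dx":-0.29,"dy":-0.366,"dz":0,"yaw":0,"fingers":0},{"dx":-0.29,"dy":-0.366,"dz":0,"yaw":0,"fingers":0},{"dx":-0.29,"dy":-0.366,"dz":0,"yaw":0,"fingers":0},{"dx":-0.29,"dy":-0.366,"dz":0,"yaw":0,"fingers":0},{"dx":0,"dy":0,"dz":0,"yaw":0,"fingers":0},{"dx":0,"dy":0,"dz":0,"yaw":0,"fingers":0}]}}

```text
clock: 14.35
position: [0.4088, -0.2405, 0.2017]
tool_rot: [3.141, -0.0, 1.535]
force: [0.3, 0.6, -0.9]
grip_width: 0.0852
finger_force: 0.0
```

Run:
```python
from h import *
from workcell import readout, grab_frame
s=readout.observe(); im=grab_frame('wrist'); cv2.imwrite('pics/w4.png',im); T=wristT(s)
print(s['position'],s['tool_rot'],s['qpos'],s['grip_width'])
for x,y,z,c in((.409,-.2405,.056,(0,0,255)),(.409,-.2405,0,(255,0,0))):
    q=[proj('wrist',(x+.0295*np.cos(t),y+.0295*np.sin(t),z),T) for t in np.linspace(0,6.28,60)]
    cv2.polylines(im,[np.int32(q)],True,c,1)
cv2.imwrite('pics/w4m.png',im)
```

```text
[ 0.40882018 -0.24049034  0.20169535] [ 3.14057643e+00 -4.55541773e-04  1.53469404e+00] [-0.05199095  0.37597671  0.58974255  2.03884315 -0.28814796  0.80606838
  0.67091422] 0.0851901981673515
```

View pics/w4m.png

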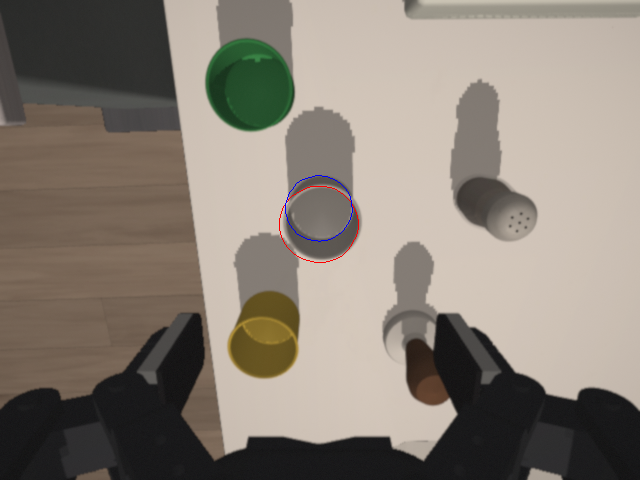

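The projected rim (red) coincides with the grey cup's mouth at (320,224), so the position is confirmed. I descend and grip.

{"api": "drive_tool", "payload": {"targets": [{"dx":0,"dy":0,"dz":0.4,"yaw":0,"fingers":0},{"dx":0,"dy":0,"dz":0.4,"yaw":0,"fingers":0},{"dx":0,"dy":0,"dz":0.4,"yaw":0,"fingers":0},{"dx":0,"dy":0,"dz":0.4,"yaw":0,"fingers":0},{"dx":0,"dy":0,"dz":0.27,"yaw":0,"fingers":0},{"dx":0,"dy":0,"dz":0,"yaw":0,"fingers":0.2},{"dx":0,"dy":0,"dz":0,"yaw":0,"fingers":0.3},{"dx":0,"dy":0,"dz":0,"yaw":0,"fingers":0.5},{"dx":0,"dy":0,"dz":0,"yaw":0,"fingers":0.5},{"dx":0,"dy":0,"dz":0,"yaw":0,"fingers":0.5},{"dx":0,"dy":0,"dz":0,"yaw":0,"fingers":0.5}], "squeeze": 25}}

```text
clock: 15.5
position: [0.4098, -0.2398, 0.015]
tool_rot: [3.14, 0.0, 1.537]
force: [0.4, 1.9, 9.0]
grip_width: 0.058
finger_force: 27.6
```

{"api": "drive_tool", "payload": {"targets": [{"dx":0,"dy":0,"dz":-0.2,"yaw":0,"fingers":0.5},{"dx":0,"dy":0,"dz":-0.4,"yaw":0,"fingers":0.5},{"dx":0,"dy":0,"dz":-0.4,"yaw":0,"fingers":0.5},{"dx":0,"dy":0,"dz":-0.4,"yaw":0,"fingers":0.5},{"dx":0,"dy":0,"dz":-0.1,"yaw":0,"fingers":0.5},{"dx":0.2,"dy":0.08,"dz":0,"yaw":0,"fingers":0.5},{"dx":0.4,"dy":0.16,"dz":0,"yaw":0,"fingers":0.5},{"dx":0.4,"dy":0.17,"dz":0,"yaw":0,"fingers":0.5},{"dx":0.4,"dy":0.17,"dz":0,"yaw":0,"fingers":0.5},{"dx":0.4,"dy":0.17,"dz":0,"yaw":0,"fingers":0.5},{"dx":0.4,"dy":0.17,"dz":0,"yaw":0,"fingers":0.5},{"dx":0.4,"dy":0.16,"dz":0,"yaw":0,"fingers":0.5},{"dx":0.4,"dy":0.16,"dz":0,"yaw":0,"fingers":0.5},{"dx":0.18,"dy":0.07,"dz":0,"yaw":0,"fingers":0.5},{"dx":0,"dy":0,"dz":0,"yaw":0,"fingers":0.5},{"dx":0,"dy":0,"dz":0,"yaw":0,"fingers":0.5}]}}

```text
clock: 17.1
position: [0.5505, 0.0731, 0.1638]
tool_rot: [-3.141, 0.001, 1.537]
force: [-0.5, -1.0, -2.2]
grip_width: 0.058
finger_force: 27.9
```

{"api": "drive_tool", "payload": {"targets": [{"dx":0,"dy":0,"dz":0.3,"yaw":0,"fingers":0.5},{"dx":0,"dy":0,"dz":0.4,"yaw":0,"fingers":0.5},{"dx":0,"dy":0,"dz":0.2,"yaw":0,"fingers":0.5},{"dx":0,"dy":0,"dz":0.06,"yaw":0,"fingers":0.5},{"dx":0,"dy":0,"dz":0.04,"yaw":0,"fingers":0.5},{"dx":0,"dy":0,"dz":0.03,"yaw":0,"fingers":0.5},{"dx":0,"dy":0,"dz":0,"yaw":0,"fingers":0.5}]}}

```text
clock: 17.8
position: [0.5513, 0.0735, 0.0619]
tool_rot: [3.141, -0.0, 1.536]
force: [0.2, 0.0, -1.2]
grip_width: 0.0584
finger_force: 27.9
```

{"api": "drive_tool", "payload": {"targets": [{"dx":0,"dy":0,"dz":0.01,"yaw":0,"fingers":0.5},{"dx":0,"dy":0,"dz":0,"yaw":0,"fingers":0.5},{"dx":0,"dy":0,"dz":0,"yaw":0,"fingers":0.5}]}}

```text
clock: 18.1
position: [0.5511, 0.0738, 0.0606]
tool_rot: [3.141, -0.0, 1.537]
force: [0.1, -0.0, -1.5]
grip_width: 0.0581
finger_force: 27.9
```

{"api": "drive_tool", "payload": {"targets": [{"dx":0,"dy":0,"dz":0.02,"yaw":0,"fingers":0.5},{"dx":0,"dy":0,"dz":0,"yaw":0,"fingers":0.5},{"dx":0,"dy":0,"dz":0,"yaw":0,"fingers":0.5}]}}

```text
clock: 18.4
position: [0.551, 0.0736, 0.0583]
tool_rot: [-3.142, 0.0, 1.537]
force: [0.3, 0.2, -1.7]
grip_width: 0.0579
finger_force: 27.9
```

{"api": "drive_tool", "payload": {"targets": [{"dx":0,"dy":0,"dz":0.015,"yaw":0,"fingers":0.5},{"dx":0,"dy":0,"dz":0,"yaw":0,"fingers":0.5},{"dx":0,"dy":0,"dz":0,"yaw":0,"fingers":0.5}]}}

```text
clock: 18.7
position: [0.551, 0.0736, 0.0568]
tool_rot: [-3.142, 0.0, 1.537]
force: [-0.2, 0.2, -1.6]
grip_width: 0.058
finger_force: 27.9
```

{"api": "drive_tool", "payload": {"targets": [{"dx":0,"dy":0,"dz":0.01,"yaw":0,"fingers":0.5},{"dx":0,"dy":0,"dz":0,"yaw":0,"fingers":0.5},{"dx":0,"dy":0,"dz":0,"yaw":0,"fingers":0.5}]}}

```text
clock: 19.0
position: [0.5511, 0.0736, 0.0561]
tool_rot: [3.141, -0.0, 1.537]
force: [-1.4, -0.4, 5.0]
grip_width: 0.0581
finger_force: 28.2
```

Contact at the expected height. I release with a partial opening, because the tab is near, then rise.

{"api": "drive_tool", "payload": {"targets": [{"dx":0,"dy":0,"dz":0,"yaw":0,"fingers":0.25},{"dx":0,"dy":0,"dz":0,"yaw":0,"fingers":0.18},{"dx":0,"dy":0,"dz":0,"yaw":0,"fingers":0.15},{"dx":0,"dy":0,"dz":0,"yaw":0,"fingers":0.15},{"dx":0,"dy":0,"dz":0,"yaw":0,"fingers":0.15},{"dx":0,"dy":0,"dz":-0.1,"yaw":0,"fingers":0.15},{"dx":0,"dy":0,"dz":-0.2,"yaw":0,"fingers":0.15},{"dx":0,"dy":0,"dz":-0.4,"yaw":0,"fingers":0.15},{"dx":0,"dy":0,"dz":-0.4,"yaw":0,"fingers":0.15},{"dx":0,"dy":0,"dz":-0.4,"yaw":0,"fingers":0.15},{"dx":0,"dy":0,"dz":0,"yaw":0,"fingers":0.15}]}}

```text
clock: 20.1
position: [0.553, 0.0735, 0.2111]
tool_rot: [3.135, -0.002, 1.536]
force: [0.4, 0.0, -0.1]
grip_width: 0.0727
finger_force: 0.0
```

Run:
```python
from h import *
from workcell import readout, grab_frame
s=readout.observe(); im=grab_frame('wrist'); cv2.imwrite('pics/w5.png',im); T=wristT(s)
print(s['position'],s['grip_width'])
# rim check: best offset of the predicted rim ellipse on the image gradient
g=cv2.magnitude(*[cv2.Sobel(cv2.GaussianBlur(cv2.cvtColor(im,6),(3,3),0),5,*d) for d in((1,0),(0,1))])
best=[]
for x in np.arange(.535,.572,.001):
  for y in np.arange(.06,.09,.001):
    q=np.array([proj('wrist',(x+.0295*np.cos(t),y+.0295*np.sin(t),.097),T) for t in np.linspace(0,6.28,48)]).round().astype(int)
    best.append((g[q[:,1].clip(0,479),q[:,0].clip(0,639)].mean(),round(x,3),round(y,3)))
print(sorted(best)[-4:])
# hole/pin: pin seen relative to pan front edge etc. not needed
```

```text
[0.55296321 0.07349439 0.21106909] 0.07269019337504291Traceback (most recent call last):
  File "<stdin>", line 10, in <module>
  File "h.py", line 9, in proj
    c=camera_info(cam); T=np.array(c['T']) if T is None else T
ValueError: time passes only in moves, steps and waits
```

```bash
sed -i 's/^from workcell import camera_info/import functools, workcell\ncamera_info=functools.cache(workcell.camera_info)/' h.py
python3 - <<'E'
from h import *
from workcell import readout
s=readout.observe(); im=cv2.imread('pics/w5.png'); T=wristT(s); print(s['clock'],s['position'])
g=cv2.magnitude(*[cv2.Sobel(cv2.GaussianBlur(cv2.cvtColor(im,6),(3,3),0),5,*d) for d in((1,0),(0,1))])
best=[]; a=np.linspace(0,6.28,48)
for x in np.arange(.535,.572,.001):
  for y in np.arange(.06,.09,.001):
    q=np.array([proj('wrist',(x+.0295*np.cos(t),y+.0295*np.sin(t),.097),T) for t in a]).round().astype(int)
    best.append((g[q[:,1].clip(0,479),q[:,0].clip(0,639)].mean(),round(x,3),round(y,3)))
print(sorted(best)[-4:])
E
```

```text
20.15 [0.55197145 0.07379806 0.20858626]
[(np.float32(65.36529), np.float64(0.552), np.float64(0.076)), (np.float32(68.38696), np.float64(0.547), np.float64(0.075)), (np.float32(70.219406), np.float64(0.547), np.float64(0.077)), (np.float32(72.82487), np.float64(0.547), np.float64(0.076))]
```

The cup stands at ≈(0.549, 0.076), within 10 mm of the middle. Next I push the toggle from the pan side.

{"api": "drive_tool", "payload": {"targets": [{"dx":-0.31,"dy":0.163,"dz":0,"yaw":0,"fingers":1},{"dx":-0.31,"dy":0.163,"dz":0,"yaw":0,"fingers":1},{"dx":-0.31,"dy":0.163,"dz":0,"yaw":0,"fingers":1},{"dx":0,"dy":0,"dz":0,"yaw":0,"fingers":1},{"dx":0,"dy":0,"dz":0,"yaw":0,"fingers":1},{"dx":0,"dy":0,"dz":0.35,"yaw":0,"fingers":1},{"dx":0,"dy":0,"dz":0.4,"yaw":0,"fingers":1},{"dx":0,"dy":0,"dz":0.4,"yaw":0,"fingers":1},{"dx":0,"dy":0,"dz":0.1,"yaw":0,"fingers":1},{"dx":0,"dy":0,"dz":0,"yaw":0,"fingers":1}]}}

```text
clock: 21.15
position: [0.5958, -0.0204, 0.08]
tool_rot: [-3.139, 0.0, 1.537]
force: [1.2, 0.1, 0.7]
grip_width: 0.0003
finger_force: 0.0
```

{"api": "drive_tool", "payload": {"targets": [{"dx":-0.06,"dy":0,"dz":0,"yaw":0,"fingers":1},{"dx":-0.06,"dy":0,"dz":0,"yaw":0,"fingers":1},{"dx":-0.06,"dy":0,"dz":0,"yaw":0,"fingers":1},{"dx":-0.04,"dy":0,"dz":0,"yaw":0,"fingers":1},{"dx":0,"dy":0,"dz":0,"yaw":0,"fingers":1}]}}

```text
clock: 21.65
position: [0.5961, -0.0439, 0.0813]
tool_rot: [3.141, 0.0, 1.536]
force: [0.3, -0.7, 0.9]
grip_width: 0.0003
finger_force: 0.0
```

{"api": "drive_tool", "payload": {"targets": [{"dx":-0.04,"dy":0,"dz":0,"yaw":0,"fingers":1},{"dx":-0.04,"dy":0,"dz":0,"yaw":0,"fingers":1},{"dx":0,"dy":0,"dz":0,"yaw":0,"fingers":1}]}}

```text
clock: 21.95
position: [0.5957, -0.0515, 0.0809]
tool_rot: [3.141, 0.0, 1.536]
force: [0.7, 0.8, 0.5]
grip_width: 0.0002
finger_force: 0.7
```

{"api": "drive_tool", "payload": {"targets": [{"dx":-0.03,"dy":0,"dz":0,"yaw":0,"fingers":1},{"dx":-0.03,"dy":0,"dz":0,"yaw":0,"fingers":1},{"dx":0,"dy":0,"dz":0,"yaw":0,"fingers":1}]}}

```text
clock: 22.25
position: [0.5954, -0.0573, 0.0807]
tool_rot: [-3.141, 0.0, 1.536]
force: [0.5, 2.3, 0.3]
grip_width: 0.0001
finger_force: 1.1
```

{"api": "drive_tool", "payload": {"targets": [{"dx":-0.02,"dy":0,"dz":0,"yaw":0,"fingers":1},{"dx":-0.01,"dy":0,"dz":0,"yaw":0,"fingers":1},{"dx":0,"dy":0,"dz":0,"yaw":0,"fingers":1}]}}

```text
clock: 22.55
position: [0.5953, -0.06, 0.0807]
tool_rot: [-3.141, -0.0, 1.537]
force: [0.0, 3.9, -1.0]
grip_width: 0.0001
finger_force: 1.3
```

{"api": "drive_tool", "payload": {"targets": [{"dx":-0.015,"dy":0,"dz":0,"yaw":0,"fingers":1},{"dx":0,"dy":0,"dz":0,"yaw":0,"fingers":1},{"dx":0,"dy":0,"dz":0,"yaw":0,"fingers":1}]}}

```text
clock: 22.85
position: [0.5952, -0.0614, 0.0808]
tool_rot: [-3.141, -0.0, 1.537]
force: [-0.5, 3.9, 0.0]
grip_width: -0.0002
finger_force: 1.5
```

{"api": "drive_tool", "payload": {"targets": [{"dx":-0.015,"dy":0,"dz":0,"yaw":0,"fingers":1},{"dx":0,"dy":0,"dz":0,"yaw":0,"fingers":1},{"dx":0,"dy":0,"dz":0,"yaw":0,"fingers":1},{"dx":0,"dy":0,"dz":0,"yaw":0,"fingers":1},{"dx":0,"dy":0,"dz":0,"yaw":0,"fingers":1},{"dx":0,"dy":0,"dz":0,"yaw":0,"fingers":1},{"dx":0,"dy":0,"dz":0,"yaw":0,"fingers":1},{"dx":0,"dy":0,"dz":0,"yaw":0,"fingers":1},{"dx":0,"dy":0,"dz":0,"yaw":0,"fingers":1},{"dx":0,"dy":0,"dz":0,"yaw":0,"fingers":1},{"dx":0,"dy":0,"dz":0,"yaw":0,"fingers":1},{"dx":0,"dy":0,"dz":0,"yaw":0,"fingers":1}]}}

```text
clock: 24.05
position: [0.5953, -0.062, 0.0807]
tool_rot: [-3.141, -0.001, 1.537]
force: [-0.3, 8.2, 0.2]
grip_width: 0.0001
finger_force: 3.5
```

It was held at the stop for over a second. I release and rise.

{"api": "drive_tool", "payload": {"targets": [{"dx":0.15,"dy":0,"dz":0,"yaw":0,"fingers":1},{"dx":0.27,"dy":0,"dz":0,"yaw":0,"fingers":1},{"dx":0,"dy":0,"dz":0,"yaw":0,"fingers":1},{"dx":0,"dy":0,"dz":-0.4,"yaw":0,"fingers":1},{"dx":0,"dy":0,"dz":-0.4,"yaw":0,"fingers":1},{"dx":0,"dy":0,"dz":-0.4,"yaw":0,"fingers":1},{"dx":0,"dy":0,"dz":0,"yaw":0,"fingers":1},{"dx":0,"dy":0,"dz":0,"yaw":0,"fingers":1},{"dx":0,"dy":0,"dz":0,"yaw":0,"fingers":1},{"dx":0,"dy":0,"dz":0,"yaw":0,"fingers":1}]}}

```text
clock: 25.05
position: [0.5962, -0.021, 0.1998]
tool_rot: [-3.14, 0.0, 1.537]
force: [0.1, 0.5, -0.0]
grip_width: 0.0
finger_force: 0.0
```

```bash
python3 -c "
from workcell import readout,workorder
s=readout.observe();print(s['clock'],s['position'],s['force']);print(workorder.job_done())"
```

```text
25.05 [ 0.59620652 -0.02096502  0.19981265] [ 0.08990051  0.50315475 -0.0368194 ]
the job is handed in; nothing more can be done
None
```

I handed the job in at 25 s, but `job_done()` returned no verdict: by force, height and camera checks the pan is seated and the cup stands within about 10 mm of its middle, and I pushed the toggle to its stop each way for over 1 s and let go, without a final look at whether it had re-centred.

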